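Zero the leak tester with the port blanked

ROBOT

A 6-joint arm with a two-finger parallel gripper is mounted at the origin on the work surface. World frame = base frame: x ahead of the robot, y to its left, z up, the work surface at z = 0. Lengths are in m, angles in rad, forces in N, time in s.
With the tool pointing down it reaches from about 0.3 to 0.85 m from the base axis. Payload 5.4 kg.
Tool frame: the origin (TCP) lies midway between the tips of the shut fingers; the grasp point (between the pads) lies grasp_offset behind it (grasp_offset is the distance from the TCP to the grasp point, in m); x points along the fingers, y is the direction in which the jaws open and shut, and the axes are right-handed (so a half turn about x gives the same grasp; the last joint's range is limited). The gripper opens to 85 mm and grips with 20 to 120 N. Pads are 22 mm wide; open, the fingers measure 114 mm over their backs; the gripper's body (76 mm by 85 mm) begins 54 mm behind the grasp point. The pads swing forward as they close: fully open they stand 13 mm farther back than shut.
Start: joints at [0.962, 0.158, 1.597, -0, 1.386, -0.21], TCP at [0.223, 0.53, 0.231] pointing down, gripper open.
Joint ranges: [-2.91, 2.91], [-0.94, 2.29], [0.18, 2.7], [-1.29, 4.43], [0.17, 2.64], [-3, 3]. Speed limits (rad/s): [2.57, 2.57, 3.14, 3.14, 3.14, 3.14].

INTERFACE

Orientations are given as a unit quaternion [x, y, z, w].
In Python, from plant import move_ptp, move_straight, movej, command_gripper, hold, solve_ik, get_obs, capture, IKError, hand_in, search_frame, tip_of, grasp_offset gives the robot as it stands. The module is installed in compiled form; this text tells all that it offers. Calls block until the motion is done:
- move_ptp(position, orientation): joint-space move of the TCP to a pose.
- move_straight(position, v=0.15, attitude=None, contact_N=None): straight line of the TCP; attitude=None keeps the orientation; v is the mean speed in m/s. With contact_N (N) it stops when the force on the tool has changed by that much, and returns True; else False.
- movej(angles): joint-space move.
- command_gripper(opening, grasp_force=None): opening from 0.0 (shut) to 1.0 (fully open); grasp_force is the grip in N (None keeps the last); returns when the fingers have stopped.
- hold(seconds).
- solve_ik(position, orientation): joint angles nearest the present ones, or None.
- get_obs(): the state.
- capture(name): name is "side" or "top" or "wrist"; returns a dict with "pixels" (480x640x3 uint8, red, green, blue), "z_map" (480x640 float32, m along the optical axis (not along the pixel's ray), 0 where there is no reading), "fovy" (degrees; the focal length in pixels is half the picture's height over the tangent of half this angle, whatever the lens; pixels are square), "cx", "cy" (the principal point, pixels), "pose" (4x4, takes a point from camera to world coordinates); the wrist camera has in their place "hand_eye" (4x4, takes a point from camera to tool coordinates, whose origin is the TCP and whose axes are the tool frame's). Camera axes: x right, y up, looking along -z (the intrinsics and any distortion apply to the point x, -y, -z); pixel columns grow to the right and rows downward; lengths in m; the calibration is good to about 2 mm. A picture is of the moment at which its call begins: read the wrist's pose just before it.
A pose or a line that the arm cannot do raises IKError and nothing moves.
- hand_in(): hands the job in, once; it reports no verdict.
Trained networks look in a picture, given as the dict that the camera call returned (one of the last four; its "shot" number tells which), for a name from the list of things; names that differ only in an ending like _2 or _b are one class to them, and where a whole thing is asked for, a point or a joint stands for the part that bears it (a point fixed in the world has none). Each returns a list of dicts, best first, with "conf" (0 to 1); they miss things now and then, are a little off and sometimes report something else, mostly with a low value. They report only what shows in the picture. A call takes as long as a camera call. They do not tell look-alikes from the thing itself.
- search_frame(picture, thing): "position" ([x, y, z] in m, in the coordinates of the camera as it stood for that picture, good to about 4 mm: the middle of the surface that is visible of it).
- tip_of(picture, thing): "position" ([x, y, z] in m, in the coordinates of the camera as it stood for that picture, good to about 4 mm: a listed point, or the origin of a listed thing).
The state is a dict: "clock": time; "joint_pos": joint angles; "joint_vel": joint speeds; "joint_torque": joint torques, N m; "tool_pos": TCP position; "ee_rot": TCP orientation; "contact_force": force on the tool from outside, world axes, zero at the start; "ft_torque": the same for the moment, N m; "finger_gap": opening from 0.0 (shut) to 1.0 (fully open).
Only numpy, scipy, OpenCV 4.12 (cv2) and the standard library are available. Lean on these libraries where they do the work, as an engineer would, in place of code of your own. Each camera call takes 0.05 s, during which the arm holds its last target. There are 200 camera calls.

TASK

Zero the leak tester: slide the blue blanking disc across the steel platen, without lifting it, until it is centred over the red seal ring and covers it completely, and let go of it. Then take the orange-handled stylus from the tool block, reach its pin straight down through the yellow-ringed aperture in the tester's deck and press the recessed red zero button all or nearly all the way down. Finish while still gripping the stylus and holding the button down; leave every other object where it is.

Things in the scene. Friction and masses are not known exactly. Their poses are not given: they have to be found in the camera images.
- platen: Leak tester's test platen: ground steel plate 180 (its x) x 300 (its y) x 12 mm thick, fixed on the bench; origin at the centre of its underside, z up. It stands to the robot's left or right, on the other side from the console, turned a little.
- port (a point): Centre of the test port on the platen's top face (12 mm above the bench), 80 mm from the platen's centre along the platen's -y. Round it lies a red seal ring, 72 mm outer and 48 mm inner diameter, flush with the platen.
- blank: Blanking disc: blue metal disc 100 mm in diameter, 10 mm thick, about 0.3 kg, lying loose on the platen. In its middle a black upright grip knob: neck 16 mm in diameter, then 24 mm in diameter from 17 to 40 mm above the disc's underside. Origin at the centre of the disc's underside, z up along the knob.
- console: Leak tester: fixed grey desk console, 190 (its x) x 220 (its y) mm; origin at the centre of its underside, z up. The flat keypad deck (its -x half) is 60 mm above the bench; from 15 mm beyond the origin on its +x side a sloping display rises to 102 mm. The keys and knob on it are not used.
- aperture (a point): Centre of the aperture's mouth in the deck, 60 mm above the bench: a plain round vertical hole 14 mm in diameter and 14 mm deep in a black insert with a thin yellow ring, 24 mm in outer diameter, round its mouth. It lies at x -48, y +55 mm in the console's frame.
- zero_top (a point): Centre of the top of the recessed red zero button (12.4 mm in diameter) inside the aperture; released it lies 13 mm below the deck, and it moves down with the button.
- zero_button (a joint): Travel of the zero button in m: 0 released, 0.006 fully down; it counts as held down beyond 0.004. Its spring pushes back with about 1.3 N at the start and 5.2 N fully down, and returns it when let go.
- tool_block: Fixed wooden tool block 50 (its x) x 180 (its y) x 58 mm high with three vertical holes 10 mm in diameter, 54 mm deep, in a row along its y at -60, 0 and +60 mm. One hand tool stands in each hole; which is where varies. Origin at the centre of its underside.
- stylus: Stylus standing upright in the block: steel pin 6 mm in diameter and 50 mm long with a blunt white flat end, then a collar 20 mm in diameter and 4 mm thick that rests on the block, then a round orange handle 16 mm in diameter and 60 mm long with thin black bands; 114 mm long, about 50 g. At the start its pin end is 8 mm and its top 122 mm above the bench. Origin at the centre of the pin's lower end face, z along the stylus towards the handle; handle from z 54 to 114 mm.
- scriber: Scriber with bare steel handle 12 mm in diameter, otherwise shaped like the stylus, in another hole of the block; leave alone.
- punch: Pin punch with green handle 14 mm in diameter, otherwise shaped like the stylus, in another hole of the block; leave alone.
- converter: Catalytic converter: stainless can 108 mm in diameter on a 100 x 100 mm flange, 215 mm tall, standing at the left of the bench; leave alone. Origin at the centre of its underside.
- spray: Spray can, grey metal with a broad blue band, 56 mm in diameter, 190 mm tall, at the right back; leave alone. Origin at the centre of its underside.
- boss_a: Brass sensor boss, 28 mm in diameter, 24 mm tall, standing on the bench between platen and console; leave alone. Origin at the centre of its underside.
- boss_b: A second, like boss_a, farther from the robot; leave alone. Origin at the centre of its underside.
- mouse: Black computer mouse 105 x 60 x 33 mm at the left of the bench; leave alone. Origin at the centre of its underside.
Not all that is in view belongs to the job. Several things have the shape of the blank; the one meant has the colours described above.

How it is judged:
By the outcome, as a careful person would: the job done as asked, in the order asked, and still so for the second after the job is handed in, while the arm keeps its last pose, push and grip.
It also fails if it takes over 54 s, if anything falls off the work surface, if the arm or the gripper's body presses on something with over 40 N, if the wrist force passes 120 N, or if a joint passes its speed limit or range.

## Working session

There is one attempt and no reset: what is moved stays moved. The work goes in short steps, each a Python script; the robot and the scene stay as the last script left them, time stands still between calls to the robot, and variables do not carry over. Pictures are saved under pics/ and viewed, about 8 in all and at most 12, crops included, and the job is handed in when it is done.

```bash
mkdir -p pics
cat > h.py <<'E'
import numpy as np, cv2
from plant import *
from scipy.spatial.transform import Rotation as R
def save(c,name,box=None,s=1):
    im=c["pixels"][:,:,::-1]
    if box: im=im[box[1]:box[3],box[0]:box[2]]
    cv2.imwrite("pics/"+name,cv2.resize(im,None,fx=s,fy=s,interpolation=cv2.INTER_CUBIC))
def pose(c,o=None):
    if "pose" in c: return np.array(c["pose"])
    T=np.eye(4); T[:3,:3]=R.from_quat(o["ee_rot"]).as_matrix(); T[:3,3]=o["tool_pos"]
    return T@np.array(c["hand_eye"])
def w(P,p): return (P@np.r_[p,1])[:3]
def ray(c,P,u,v,z):
    """world point of pixel at world height z"""
    f=240/np.tan(np.radians(c["fovy"])/2)
    d=P[:3,:3]@np.array([(u-c["cx"])/f,-(v-c["cy"])/f,-1]); o=P[:3,3]
    return o+d*(z-o[2])/d[2]
def pix(c,P,p):
    f=240/np.tan(np.radians(c["fovy"])/2)
    q=np.linalg.inv(P)@np.r_[p,1]
    return c["cx"]+f*q[0]/-q[2], c["cy"]-f*q[1]/-q[2]
E
python3 - <<'E'
from h import *
o=get_obs(); print(o, grasp_offset)
for n in("top","side"):
    c=capture(n); save(c,n+".png"); P=pose(c)
    print(n,{k:v for k,v in c.items() if k not in("pixels","z_map")})
    for t in("platen","port","blank","console","aperture","tool_block","stylus"):
        for r in tip_of(c,t)[:4]: print(t,round(r["conf"],2),w(P,r["position"]).round(3),np.round(pix(c,P,w(P,r["position"]))))
print(get_obs()["clock"])
E
```

```text
{'clock': 0.0, 'joint_pos': array([ 9.61921729e-01,  1.59053169e-01,  1.59821340e+00,  5.31671842e-06,
        1.38619814e+00, -2.10136373e-01]), 'joint_vel': array([-5.82121083e-05, -3.43451624e-04, -8.85906785e-05,  6.03839419e-04,
        1.34101942e-03,  4.34511296e-06]), 'joint_torque': array([-1.56477374e-03, -3.95986462e+01, -3.31435525e+01, -3.50883874e-04,
        8.23855691e-03, -1.87636402e-06]), 'tool_pos': array([0.22293918, 0.5293814 , 0.23032401]), 'ee_rot': array([ 0.13943706,  0.69336506, -0.14064988,  0.69283462]), 'contact_force': array([-0.10426619, -0.52896922,  0.32726227]), 'ft_torque': array([-0.03968846,  0.03163864,  0.0244206 ]), 'finger_gap': 0.9997549759953048} 0.0187
top {'fovy': 44.27246567232769, 'cx': 316.2248686849105, 'cy': 246.8851069598543, 'pose': array([[ 0.11124829,  0.96935502, -0.21903119,  0.25475558],
       [-0.9937891 ,  0.10910119, -0.02191264,  0.09945595],
       [ 0.00265544,  0.22010855,  0.97547177,  1.30824205],
       [ 0.        ,  0.        ,  0.        ,  1.        ]]), 'shot': 1}
platen 0.9 [ 0.532  0.24  -0.003] [267. 249.]
p
[... 661 characters left out ...]
4258,  0.18567029, -0.30202967,  0.24769386],
       [-0.35366429,  0.42879515, -0.83129795, -0.73171561],
       [-0.02483848,  0.88411609,  0.46660668,  0.54867209],
       [ 0.        ,  0.        ,  0.        ,  1.        ]]), 'shot': 2}
platen 0.87 [ 0.529  0.238 -0.004] [288. 251.]
port 0.66 [0.539 0.158 0.011] [304. 260.]
port 0.21 [0.301 0.338 0.001] [184. 248.]
blank 0.94 [0.514 0.297 0.011] [275. 236.]
blank 0.69 [ 0.304  0.196 -0.   ] [194. 278.]
blank 0.62 [ 0.72   0.321 -0.001] [349. 222.]
console 0.78 [ 0.508 -0.22   0.002] [366. 381.]
console 0.58 [0.533 0.161 0.012] [301. 260.]
aperture 0.8 [ 0.469 -0.163  0.056] [328. 338.]
tool_block 0.85 [0.696 0.031 0.002] [395. 277.]
0.8
```

View pics/top.png

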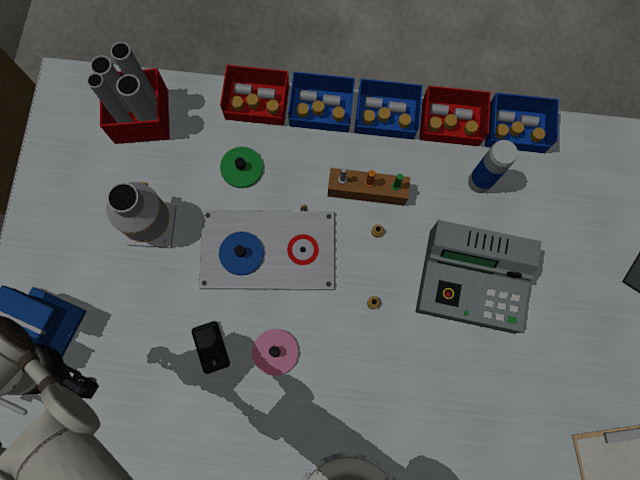

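View pics/side.png

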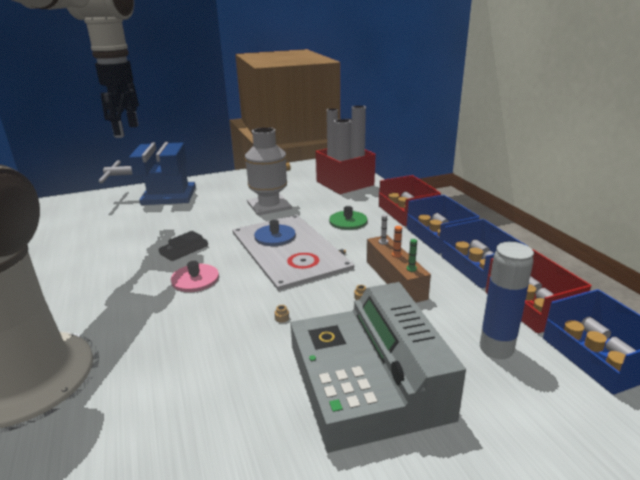

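The top view shows three disc-with-knob look-alikes: blue at (242,252) on the platen, green at (242,167) and pink at (275,351), both on the bench. Blue fits the description (blue, on the platen), so I'll confirm it with a wrist crop. The middle tool, at (371,178), has the orange handle, with bare steel to its left and green to its right.

```bash
cat >> h.py <<'E'
def down(yaw):
    c,s=np.cos(yaw),np.sin(yaw)
    return R.from_matrix(np.array([[0,0,-1],[c,s,0],[s,-c,0]]).T).as_quat()
def look(): 
    o=get_obs(); c=capture("wrist"); return c,pose(c,o)
def near(p,q): # pick yaw or yaw+pi with the smaller last-joint angle
    b=[(abs(j[5]),y) for y in(q,q+np.pi,q-np.pi) if (j:=solve_ik(p,down(y))) is not None]
    return min(b)[1]
E
python3 - <<'E'
from h import *
p=[0.50,0.235,0.30]; y=near(p,np.pi/2); print("yaw",y)
move_ptp(p,down(y)); c,P=look(); save(c,"w1.png"); print(get_obs()["clock"],c["fovy"],P.round(3))
for t in("platen","port","blank"):
    for r in tip_of(c,t)[:3]: print(t,round(r["conf"],2),w(P,r["position"]).round(4),np.round(pix(c,P,w(P,r["position"]))))
hsv=cv2.cvtColor(c["pixels"],cv2.COLOR_RGB2HSV); H,S,V=cv2.split(hsv)
for n,m in(("red",((H<8)|(H>172))&(S>140)&(V>60)),("blue",(H>95)&(H<125)&(S>120)&(V>40))):
    k,l,st,ce=cv2.connectedComponentsWithStats(m.astype(np.uint8))
    for i in range(1,k):
        if st[i,4]>300:
            cn,_=cv2.findContours((l==i).astype(np.uint8),cv2.RETR_EXTERNAL,cv2.CHAIN_APPROX_NONE)
            e=cv2.fitEllipse(cv2.convexHull(max(cn,key=len)))
            print(n,st[i],e,ray(c,P,*e[0],0.012 if n=="red" else 0.022).round(4))
E
```

```text
yaw 1.5707963267948966
2.3667 69.60413647902192 [[-0.001 -0.951 -0.31   0.421]
 [ 1.    -0.001 -0.001  0.237]
 [ 0.001 -0.31   0.951  0.444]
 [ 0.     0.     0.     1.   ]]
platen 0.89 [0.5302 0.2408 0.0021] [323. 219.]
port 0.55 [0.5369 0.1575 0.0135] [258. 226.]
blank 0.83 [ 0.7212  0.3254 -0.0019] [379. 342.]
blank 0.71 [0.5075 0.2949 0.0162] [366. 204.]
blank 0.61 [ 0.3069  0.1937 -0.0011] [282.  24.]
red [ 233  199   55   53 1178] ((260.07916259765625, 225.29966735839844), (51.95767593383789, 55.41427230834961), 117.92539978027344) [0.5368 0.1594 0.012 ]
red [ 510  358  130   85 2607] ((577.2793579101562, 398.4790954589844), (71.38249206542969, 144.55101013183594), 120.66700744628906) [0.8124 0.6336 0.012 ]
red [  0 406  36  42 343] ((-11.12060546875, 452.1331481933594), (9.303216934204102, 137.39878845214844), 43.47580337524414) [ 0.9208 -0.3042  0.012 ]
red [ 323  406   96   32 1588] ((369.7715148925781, 418.8119812011719), (50.44200134277344, 98.36775207519531), 95.65715789794922) [0.8519 0.3156 0.012 ]
red [505 445  36  35 471] ((522.3380737304688, 460.3292541503906), (16.61290168762207, 63.54615020751953), 146.85504150390625) [0.9384 0.5718 0.012 ]
blue [ 328  168   79   78 4505] ((367.0096435546875, 206.7517852783203), (77.09225463867188, 79.97100067138672), 59.60752487182617) [0.5102 0.2952 0.022 ]
blue [  0 406  22  26 353] ((147.3466796875, 350.3770751953125), (37.409610748291016, 276.9381103515625), 0.0) [ 0.7189 -0.0094  0.022 ]
blue [ 218  406   96   32 1625] ((266.69293212890625, 417.6090087890625), (55.94573974609375, 96.18997192382812), 84.70352172851562) [0.8397 0.1552 0.022 ]
blue [ 103  446   50   34 1218] ((128.1695556640625, 469.4225158691406), (47.14649200439453, 49.907527923583984), 106.03424072265625) [ 0.9461 -0.0757  0.022 ]
```

View pics/w1.png

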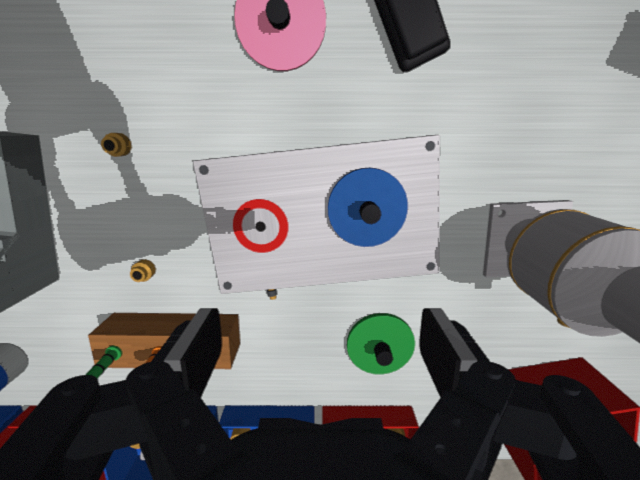

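The wrist view confirms it: the blue disc with the black knob is at (367,206) on the platen and the red ring at (260,226). The green and pink discs are off the platen. Next I measure both from near with the same camera geometry, then grasp.

```bash
cat >> h.py <<'E'
def blob(c,P,col,z,uv0=(320,215)):
    H,S,V=cv2.split(cv2.cvtColor(c["pixels"],cv2.COLOR_RGB2HSV))
    m=(((H<8)|(H>172))&(S>140)&(V>60)) if col=="red" else (H>95)&(H<125)&(S>120)&(V>40)
    k,l,st,ce=cv2.connectedComponentsWithStats(m.astype(np.uint8))
    b=[]
    for i in range(1,k):
        if st[i,4]>800:
            cn,_=cv2.findContours((l==i).astype(np.uint8),cv2.RETR_EXTERNAL,cv2.CHAIN_APPROX_NONE)
            e=cv2.fitEllipse(cv2.convexHull(max(cn,key=len)))
            b.append((np.hypot(e[0][0]-uv0[0],e[0][1]-uv0[1]),e))
    e=min(b,key=lambda t:t[0])[1]
    return e,ray(c,P,*e[0],z)
E
python3 - <<'E'
from h import *
y=np.pi/2
D={}
for n,q,col,z in(("port",(0.51,0.159,0.20),"red",.012),("blank",(0.484,0.295,0.21),"blue",.022)):
    move_ptp(q,down(y)); hold(.2); c,P=look(); e,p=blob(c,P,col,z); D[n]=p[:2]
    print(n,e,p.round(4),[(round(r["conf"],2),w(P,r["position"]).round(4)) for r in tip_of(c,n)[:1]])
save(c,"w2.png"); np.savez("d.npz",**D); print(D["port"]-D["blank"],get_obs()["clock"])
E
```

```text
port ((318.2974853515625, 238.15289306640625), (66.80137634277344, 69.94795989990234), 89.52870178222656) [0.5366 0.1596 0.012 ] []
blank ((320.50518798828125, 239.5606231689453), (93.93985748291016, 97.4247055053711), 91.9946517944336) [0.5097 0.2955 0.022 ] [(0.77, array([0.5099, 0.2965, 0.016 ]))]
[ 0.02695693 -0.13585333] 4.3
```

View pics/w2.png

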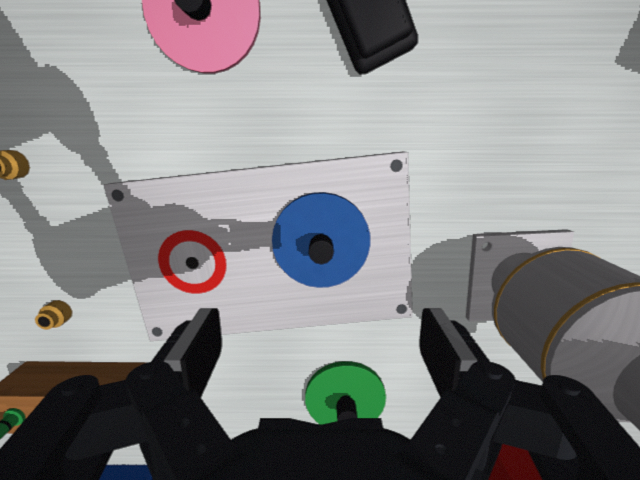

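Run:
```python
from h import *
D=np.load("d.npz"); b=D["blank"]; y=np.pi/2
f=lambda s:print(s,(o:=get_obs())["tool_pos"].round(4),o["contact_force"].round(2),round(o["finger_gap"],3),round(o["clock"],2))
move_straight([*b,0.10],v=.2); f("above")
print(move_straight([*b,0.0265],v=.06,contact_N=6)); f("down")
command_gripper(0.0,30); f("grip")
c,P=look(); save(c,"w3.png")
```

```text
above [0.5104 0.2957 0.1011] [ 1.01 -0.21  0.88] 0.998 5.02
False
down [0.5101 0.2957 0.027 ] [-0.05 -0.15 -0.79] 0.999 6.39
grip [0.5098 0.2955 0.0267] [-0.93 -0.83  1.47] 0.267 6.98
```

View pics/w3.png

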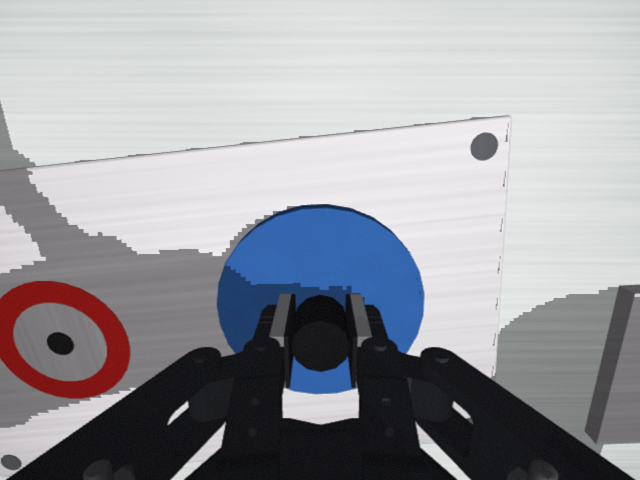

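The knob is gripped at about 23 mm opening and the ring is clear at (60,340). Sliding now.

Run:
```python
from h import *
D=np.load("d.npz"); b,p=D["blank"],D["port"]
f=lambda s:print(s,(o:=get_obs())["tool_pos"].round(4),o["contact_force"].round(2),round(o["finger_gap"],3),round(o["clock"],2))
for k in(.5,1):
    move_straight([*(b+k*(p-b)),0.0262],v=.06); f(k)
hold(.2); f("end")
command_gripper(1.0); f("open")
move_straight([*p,0.10],v=.12)
move_ptp((p[0]-.026,p[1],0.21),down(np.pi/2)); hold(.2); c,P=look()
e,q=blob(c,P,"blue",.022); print(e,q.round(4),(q[:2]-p).round(4)); save(c,"w4.png"); f("x")
```

```text
0.5 [0.5238 0.2267 0.0267] [-0.97  2.22  5.57] 0.267 8.34
1 [0.5371 0.1587 0.0267] [-0.9   2.14  5.53] 0.266 9.65
end [0.5371 0.1587 0.0267] [-0.37  2.08  5.69] 0.268 9.85
open [0.5366 0.1596 0.0261] [-0.62  0.03  0.23] 0.999 10.48
((319.31353759765625, 243.05039978027344), (94.1402816772461, 97.7010498046875), 91.5892333984375) [0.5371 0.1598 0.022 ] [0.0004 0.0002]
x [0.5098 0.1595 0.2081] [-0.2   0.57  0.07] 0.998 12.03
```

View pics/w4.png

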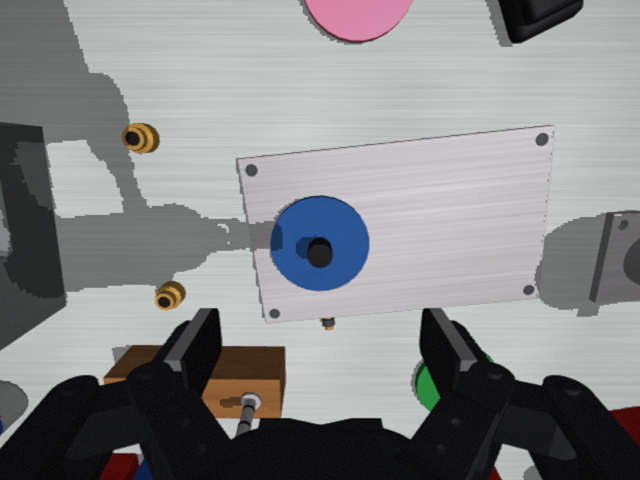

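The disc covers the ring: no red is visible, and its centre is within 0.5 mm of the measured port, at (320,243). Now the aperture and stylus from near.

```bash
cat >> h.py <<'E'
def hsvblob(c,lo,hi,amin=40):
    m=cv2.inRange(cv2.cvtColor(c["pixels"],cv2.COLOR_RGB2HSV),lo,hi)
    k,l,st,ce=cv2.connectedComponentsWithStats(m)
    out=[]
    for i in range(1,k):
        if st[i,4]>amin:
            cn,_=cv2.findContours((l==i).astype(np.uint8),cv2.RETR_EXTERNAL,cv2.CHAIN_APPROX_NONE)
            h=cv2.convexHull(max(cn,key=len))
            out.append((int(st[i,4]),cv2.fitEllipse(h) if len(h)>5 else ce[i]))
    return out
E
python3 - <<'E'
from h import *
for n,q in(("aperture",(.467,-.164,.25)),("stylus",(.695,.028,.28))):
    y=near(q,0.0); print(n,"yaw",y); move_ptp(q,down(y)); hold(.2); c,P=look()
    print(P[:3,3].round(3),get_obs()["tool_pos"].round(4),get_obs()["joint_pos"].round(2))
    for t in (["aperture","zero_top"] if n=="aperture" else ["stylus","tool_block","punch","scriber"]):
        for r in tip_of(c,t)[:2]: print(t,round(r["conf"],2),(g:=w(P,r["position"])).round(4),np.round(pix(c,P,g)))
    if n=="aperture":
        for a,e in hsvblob(c,(20,120,90),(35,255,255)): print(a,e,ray(c,P,*e[0],.06).round(4))
    else:
        for a,e in hsvblob(c,(5,140,90),(18,255,255),150): print(a,e)
    save(c,n+".png")
print(get_obs()["clock"])
a=[cv2.imread(f"pics/{n}.png")[60:,100:540] for n in("aperture","stylus")]
cv2.imwrite("pics/both.png",cv2.resize(np.hstack(a),(800,int(420*800/880))))
E
```

```text
aperture yaw 0.0
[ 0.468 -0.083  0.394] [ 0.4672 -0.1632  0.2499] [-0.58 -0.07  1.79  0.    1.42 -0.58]
aperture 0.75 [ 0.4632 -0.1615  0.0586] [315. 215.]
zero_top 0.61 [ 0.4708 -0.1642  0.0498] [323. 215.]
266 ((318.7966003417969, 215.5885772705078), (24.4453067779541, 25.011472702026367), 80.04291534423828) [ 0.4666 -0.1622  0.06  ]
stylus yaw 0.0
[0.695 0.107 0.424] [0.6947 0.0269 0.2804] [-0.13  0.45  1.15 -0.    1.55 -0.13]
stylus 0.87 [0.6946 0.0284 0.0071] [319. 199.]
tool_block 0.92 [ 0.6959  0.0232 -0.    ] [320. 202.]
tool_block 0.68 [ 0.4644 -0.1624  0.0615] [134. 360.]
punch 0.88 [ 0.6927 -0.0282  0.0063] [318. 243.]
punch 0.58 [0.694  0.0278 0.0103] [319. 200.]
scriber 0.8 [0.6995 0.0894 0.0083] [324. 147.]
6392 ((321.00146484375, 201.43630981445312), (60.29023742675781, 207.54254150390625), 0.30599185824394226)
15.225
```

View pics/both.png

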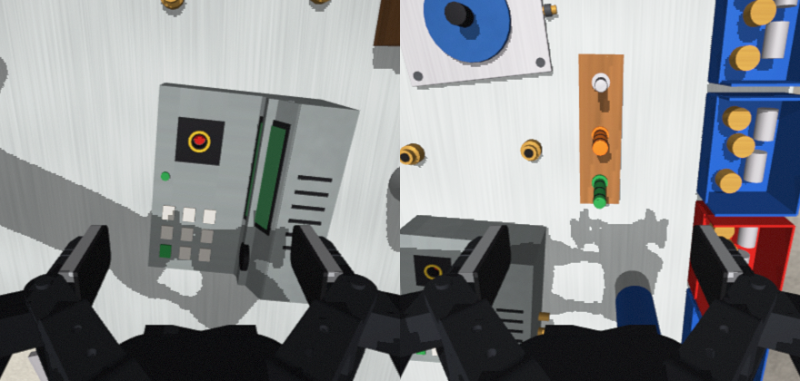

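Left panel: the yellow ring with the red button inside at (199,141). Right panel: tools in a row with the steel scriber at (600,82), orange stylus at (600,142) and green punch at (600,190). The orange one is the stylus.

Run:
```python
from h import *
f=lambda s:print(s,(o:=get_obs())["tool_pos"].round(4),o["contact_force"].round(2),o["ft_torque"].round(2),round(o["finger_gap"],3),round(o["clock"],2))
x,y=.6950,.0282
move_straight([x,y,.15],v=.2)
print(move_straight([x,y,.078],v=.08,contact_N=6)); f("down")
command_gripper(0.0,50); f("grip")
print(move_straight([x,y,.17],v=.08)); f("lift")
q=(.467,-.1622,.175); move_ptp(q,down(0)); hold(.3); f("over")
c,P=look(); save(c,"w5.png",(220,100,420,300),3)
save(capture("side"),"s5.png",(240,180,440,400),3)
```

```text
False
down [0.6956 0.0281 0.0789] [0.54 0.35 0.63] [-0.03  0.   -0.02] 1.001 17.07
grip [0.6951 0.0282 0.0781] [-0.69  0.5   0.21] [-0.05 -0.01  0.02] 0.175 17.72
False
lift [0.6945 0.0283 0.169 ] [ 0.32  0.17 -0.64] [-0.03  0.04 -0.02] 0.172 19.02
over [ 0.4675 -0.1619  0.175 ] [ 0.03  0.46 -0.25] [-0.01  0.02 -0.  ] 0.171 20.46
```

View pics/w5.png

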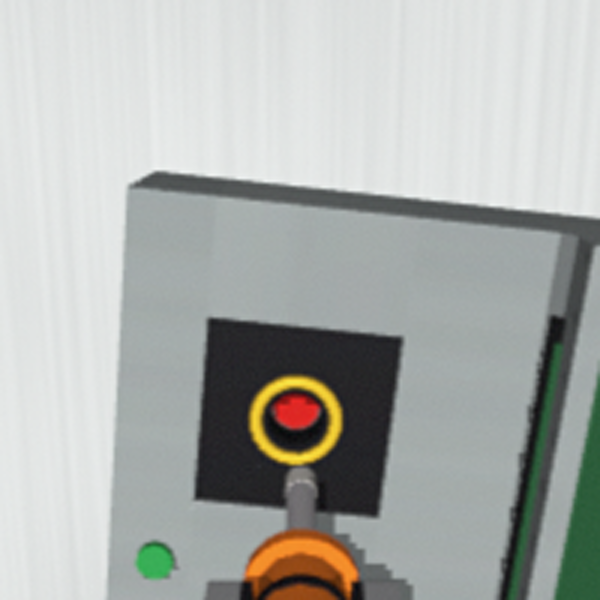

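The ring is at crop (296,420), and the pin end at about (300,479) still hangs above the deck. I compute both positions from this same picture's geometry.

Run:
```python
from h import *
c,P=look(); o=get_obs()["tool_pos"]
for a,e in hsvblob(c,(20,120,90),(35,255,255),80): print(a,e, ray(c,P,*e[0],.06).round(4))
print("tip",ray(c,P,220+300/3,100+479/3,o[2]-.0701).round(4),"tcp",o.round(4))
move_straight([o[0],o[1],.139],v=.1); hold(.3)
c,P=look(); save(c,"w6.png",(245,120,395,270),4); o=get_obs()["tool_pos"]; print(o.round(4))
for a,e in hsvblob(c,(20,120,90),(35,255,255),80): print(a,e, ray(c,P,*e[0],.06).round(4))
print("crop px of tip if on tool axis",((np.array(pix(c,P,[o[0],o[1],o[2]-.0701]))-[245,120])*4).round(1))
print("aperture crop px",get_obs()["clock"])
```

```text
241 ((277.69390869140625, 28.710309982299805), (25.16081428527832, 28.818225860595703), 173.05662536621094) [ 0.44   -0.0178  0.06  ]
402 ((318.3859558105469, 239.3625030517578), (29.970991134643555, 31.424453735351562), 97.45024108886719) [ 0.4666 -0.1624  0.06  ]
tip [ 0.4679 -0.1624  0.1049] tcp [ 0.4672 -0.162   0.175 ]
[ 0.4675 -0.1622  0.1395]
321 ((270.4827575683594, 12.560158729553223), (29.583532333374023, 34.037845611572266), 171.4935760498047) [ 0.4406 -0.0189  0.06  ]
453 ((317.55401611328125, 254.33291625976562), (33.71456527709961, 35.812557220458984), 87.31044006347656) [ 0.4665 -0.1624  0.06  ]
crop px of tip if on tool axis [295.5 555.8]
aperture crop px 21.4667
```

View pics/w6.png

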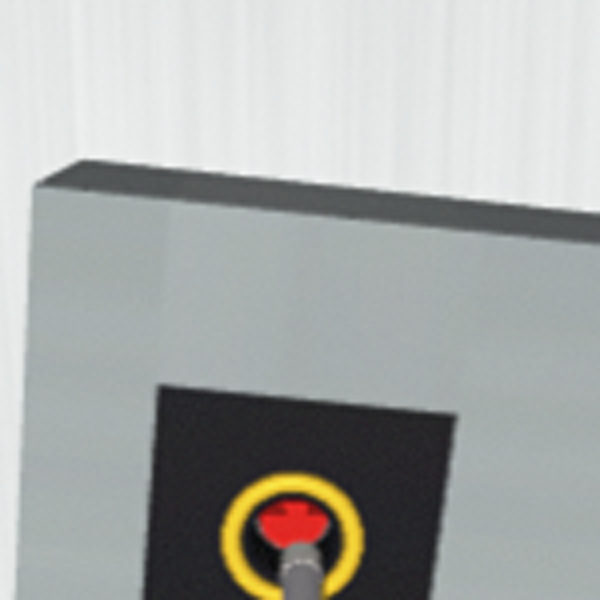

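View pics/s5.png

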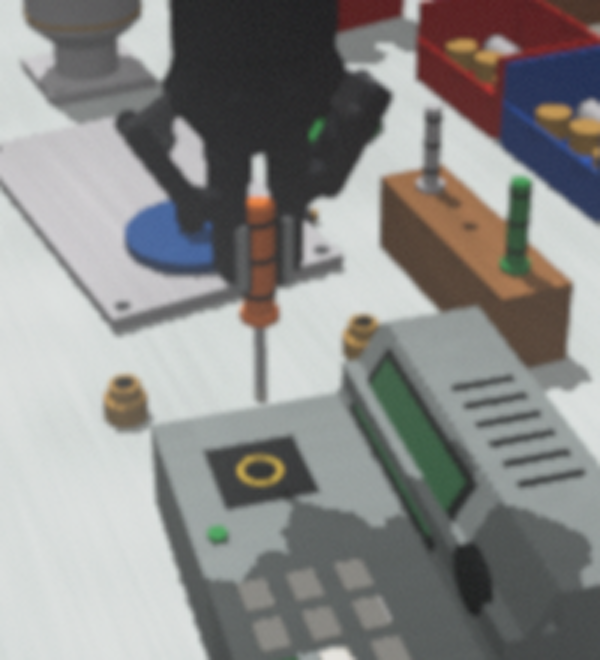

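The pin end at crop (301,555) sits about 1 mm to +x of the tool axis, and the side view shows the stylus upright in the jaws. I correct by 1 mm, enter, and press.

Run:
```python
from h import *
f=lambda s:print(s,(o:=get_obs())["tool_pos"].round(4),o["contact_force"].round(2),o["ft_torque"].round(2),round(o["finger_gap"],3),round(o["clock"],2))
x,y=.4656,-.1622
move_straight([x,y,.138],v=.05); f("aligned")
print(move_straight([x,y,.120],v=.03,contact_N=3)); f("in")
for z in(.1165,.1145,.1130,.1120,.1110):
    s=move_straight([x,y,z],v=.015,contact_N=9); hold(.15); print(s); f(z)
    if s: break
```

```text
aligned [ 0.4654 -0.1622  0.1379] [-0.44  0.03 -0.09] [-0.01 -0.   -0.02] 0.172 21.72
False
in [ 0.4657 -0.1622  0.1201] [-1.03 -0.52 -1.57] [-0.07  0.01 -0.04] 0.174 22.47
False
0.1165 [ 0.4658 -0.1624  0.1168] [-0.08 -1.14  0.36] [-0.07 -0.09  0.  ] 0.172 23.0
False
0.1145 [ 0.4658 -0.1623  0.1147] [0.81 0.26 3.25] [-0.1  -0.19  0.06] 0.173 23.43
False
0.113 [ 0.4658 -0.1623  0.1132] [ 1.07 -0.56  2.12] [-0.12 -0.24 -0.05] 0.17 23.83
False
0.112 [ 0.4658 -0.1623  0.1122] [ 1.63 -0.31  3.14] [-0.08 -0.32  0.03] 0.176 24.23
False
0.111 [ 0.4657 -0.1623  0.1111] [ 1.08 -0.67  4.19] [-0.07 -0.31 -0.01] 0.174 24.63
```

The force follows the spring. I continue in small steps, with averaging, until the stop shows as a steep rise.

Run:
```python
from h import *
def F():
    a=[]
    for _ in range(12): hold(.02); a.append(np.r_[(o:=get_obs())["contact_force"],o["tool_pos"][2]*1000])
    return np.mean(a,0).round(2)
x,y=.4656,-.1622; print(F())
for z in(.1105,.1100,.1095,.1090,.1085,.1080):
    s=move_straight([x,y,z],v=.015,contact_N=9); v=F(); print(z,s,v,get_obs()["clock"])
    if s or v[2]>9: break
c,P=look(); save(c,"w7.png",(220,150,420,300),4)
save(capture("side"),"s7.png",(240,180,440,400),2.7)
```

```text
[  1.55  -0.52   4.43 111.11]
0.1105 False [  0.98  -0.32   6.42 110.86] 25.2833
0.11 False [7.0000e-02 5.0000e-02 9.1400e+00 1.1076e+02] 25.7333
```

View pics/s7.png

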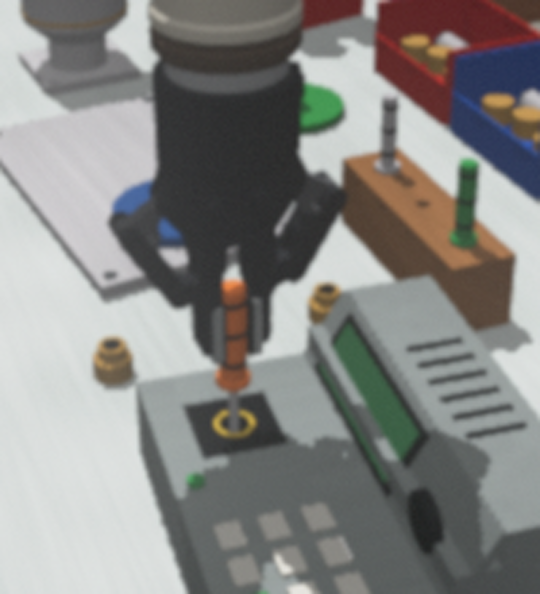

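The stop shows as a steep rise at TCP z 0.1108, where 0.1111 was predicted for full travel. The pin stands upright in the yellow ring at (234,423). One last check for steadiness, then I hand in.

Run:
```python
from h import *
hold(.5); o=get_obs(); print(o["tool_pos"].round(4),o["contact_force"].round(2),round(o["finger_gap"],3),o["clock"])
c=capture("top"); e,p=blob(c,pose(c),"blue",.022,(303,250)); print(p.round(4), [w(pose(c),r["position"]).round(3) for r in tip_of(c,"blank")[:4]])
print(hand_in())
```

```text
[ 0.4659 -0.1624  0.1108] [-0.25 -0.08  7.77] 0.172 26.3333
[0.538  0.1584 0.022 ] [array([ 0.72 ,  0.328, -0.004]), array([ 0.303,  0.192, -0.001]), array([0.536, 0.16 , 0.012])]
the job is handed in; nothing more can be done
None
```

The blue blanking disc is over the seal ring, and the stylus is still gripped with the zero button held down. I handed the job in at about 26 s; `hand_in()` gave no verdict.

- **Disc:** I slid it by its knob along the platen without raising the tool, then let go. In the wrist camera its centre came out about 0.5 mm from where I had measured the port, with no red visible. The last top-camera check, with a separate calibration, put it within about 2 mm.
- **Stylus and button:** I took the orange-handled stylus from the middle hole and lowered its pin through the yellow-ringed aperture. The force rose with the spring to about 4–5 N, then steeply to about 9 N within 0.4 mm of the predicted full-travel height. That is my only evidence that the button is fully down, since I could not see it under the pin. At hand-in the push was steady at about 8 N.
- **Other objects:** I touched nothing else on purpose, and the scriber, punch and both bosses looked undisturbed in the last side view. I did not measure their positions.

No check failed. The only disagreements were a few millimetres between the networks' positions and my own measurements.

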